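# Hold the spring stop down and slide a soil sample onto the balance

## Robot

A 6-joint arm with a two-finger parallel gripper is mounted at the origin on the work surface. World frame = base frame: x ahead of the robot, y to its left, z up, the work surface at z = 0. Lengths are in m, angles in rad, forces in N, time in s.
With the tool pointing down it reaches from about 0.375 to 0.975 m from the base axis. Payload 3.8 kg.
Tool frame: the origin (TCP) lies midway between the tips of the shut fingers; the grasp point (between the pads) lies 19 mm behind it; z points along the fingers, y is the direction in which the jaws open and shut (so a half turn about z gives the same grasp; the last joint's range is limited). The gripper opens to 85 mm and grips with 20 to 120 N. Pads are 22 mm wide; open, the fingers measure 114 mm over their backs; the gripper's body (76 mm by 85 mm) begins 54 mm behind the grasp point. The pads swing forward as they close: fully open they stand 13 mm farther back than shut.
Start: joints at [1.266, 0.264, 1.604, -0, 1.274, -0.037], TCP at [0.179, 0.651, 0.231] pointing down, gripper open.
Joint ranges: [-2.63, 2.63], [-0.94, 2.18], [0.31, 2.57], [-1.31, 4.45], [0, 2.66], [-2.55, 2.55]. Speed limits (rad/s): [2.57, 2.57, 3.14, 3.14, 3.14, 3.14].

## Interface

Orientations are given as a rotation vector (axis times angle).
In Python, from workcell import bot gives the robot as it stands.
- The arm moves only by the shell command python3 -m inch 'ROWS' [FORCE]. ROWS is JSON, a list of rows, each an object of numbers: "dx", "dy", "dz": the shift along the tool's x, y, z in m; "ax", "ay", "az": the turn, a rotation vector about the tool's x, y, z in degrees; "fingers": the opening, from -1 (shut) to 1 (fully open). A call has 1 to 20 rows; each row is the pose to reach, as a shift and turn from the pose measured when the call began, along the tool's axes at that moment; what a row does not reach only later rows make up. A row lasts 1/8 s, in which the tool goes at most 62.5 mm and 10.7 degrees, less where a joint would pass 70% of its speed; a pose out of reach is approached as far as the arm can. A call with a gripper value outside its range is refused whole. The fingers move at their own pace and stop on an object; FORCE is the grip in N (left out, the last holds). Time passes only in rows, so rows that repeat a pose let the fingers close. It gives the time, the measured TCP pose, the force and the opening at its end, in the units of the state.
- bot.read_state(): the state, without advancing time (a new reading comes with each control period).
- bot.read_camera(name): name is "side" or "top" or "wrist"; returns (picture, depth): 400x640x3 uint8, blue, green, red; 400x640 float32, m along the optical axis (not along the pixel's ray), 0 where there is no reading.
- bot.get_calibration(name): a dict with "intrinsics" (3x3 intrinsics, pixels), "view" (4x4, takes a point from world to camera coordinates). Camera axes: x right, y down, z forward; pixel columns grow to the right and rows downward; lengths in m; the calibration is good to about 2 mm. A picture is of the moment at which its call begins: read the wrist's pose just before it. get_calibration takes no time and is no camera call; for the wrist camera it gives the pose at the moment of the call.
- bot.finish_job(): hands the job in, once; it reports no verdict.
Trained networks look in the newest picture that a camera, given by its name, has taken for a name from the list of things; names that differ only in an ending like _2 or _b are one class to them, and where a whole thing is asked for, a point or a joint stands for the part that bears it (a point fixed in the world has none). Each returns a list of dicts, best first, with "p" (0 to 1); they miss things now and then, are a little off and sometimes report something else, mostly with a low value. They report only what shows in the picture. A call takes as long as a camera call. They do not tell look-alikes from the thing itself.
- bot.masks_of(camera, thing): "region" (400x640 bool, what is visible of it) and "box" ([left, top, right, bottom] in pixels, round what is visible of it).
The state is a dict: "time": time; "q": joint angles; "joint_vel": joint speeds; "joint_torque": joint torques, N m; "tool_pos": TCP position; "tcp_rot": TCP orientation; "wrist_force": force on the tool from outside, world axes, zero at the start; "torque": the same for the moment, N m; "width": opening from 0.0 (shut) to 1.0 (fully open).
Only numpy, scipy, OpenCV 4.12 (cv2) and the standard library are available. Lean on these libraries where they do the work, as an engineer would, in place of code of your own. Each camera call takes 0.05 s, during which the arm holds its last target. There are 200 camera calls.

## Task

Press the yellow treadle of the feed track down with the fingertips and keep it down while you push the blue sled, by its upright push plate, past the two red stop pins and fully onto the balance; then let the treadle spring back up so that the pins stand behind the sled, and move clear. Only press and push: never grip or lift the sled or the sample tin on it, keep the sled flat on its track, do not touch the tin, and leave the spare tin, the bottle and the brush where they are.

Things in the scene. Friction and masses are not known exactly. Their poses are not given: they have to be found in the camera images.
- track: Fixed feed track leading onto a balance. Origin on the table under the centre line, at the far faces of the stop pins; +y = the way the sled must go, x across, z up. Two aluminium rails, tops 55 mm above the table, flank an open channel 70 mm wide (y -250 to +12 mm); outer guides reach 65 mm high, 104 mm wide overall.
- platform (a point): Centre of the top of the balance's steel platform, level with the rail tops, 78.5 mm beyond the track's origin along its +y. A black rubber bumper stops the sled's front edge 97 mm beyond the origin. The white balance body spans y 15 to 165 mm and x -80 to +150 mm of the track.
- treadle (a joint): Yellow spring bar, 66 mm wide, filling the channel from y = -238 to 0 mm of the track; its top is 53.5 mm above the table when up. Moves straight down wherever it is pressed; value in m: 0 up, 0.018 bottom. About 5 N at the start, 10 N at the bottom; springs back when let go.
- pins (a point): Point midway between the two red stop pins at their tops, moving with the treadle. Each pin is 8 mm along the track (y = -8 to 0 mm) and spans 19 to 32 mm either side of the centre line. Up, they stand 10.5 mm above the rail tops and block the sled; they are clear below it with the treadle 11 mm or more down. Let up under the tray, they lift it.
- push_face (a point): Centre of the rear face (towards the track's -y) of the sled's upright push plate, 30 mm above the rail tops. The plate, 50 mm wide and 5 mm thick, stands from the rail tops to 42 mm above them. Fingers pressing the treadle behind it can push this face with their side.
- sled_center (a point): Centre of the blue sled's tray (85 mm along the track, 90 wide, 12 high, 0.3 to 0.6 kg, loose on the rails), 6 mm above the rail tops. A 22 mm wide bar, which passes between the pins, joins it to the push plate, whose rear face is 87.5 mm behind this point. Past the pins when 42.5 mm or more beyond the track's origin; meets the bumper at 54.5 mm.
- tin_center (a point): Fluted steel sample tin holding soil, 66 mm across the rim, 30 mm high with its load, standing loose between four lugs in the middle of the sled's tray; the point is its centre, 11 mm above its underside. Not to be touched.
- spare_tin: Empty fluted tin, 66 mm across, 22 mm high, beside the track; origin at the centre of its underside. Leave alone.
- wash_bottle: White bottle with blue cap, 54 mm across, 130 mm tall, beside the track; origin at the centre of its underside. Leave alone.
- brush: Flat yellow-handled brush, about 210 mm long (along its x), 62 mm wide, 16 mm high, lying beside the track; origin on the table near its middle. Leave alone.
There are look-alikes about, which are no part of the job. Of the things shaped like the part that bears push_face, the blue one is meant. What is shaped like the part that bears tin_center but purple is not meant.

How it is judged:
On the way, in this order (a step that is already met when the one before it is completed fails the run):
1. the treadle is held down while the sled is still short of the pins (value of joint treadle above 0.0095 m and y of sled_center in the frame of track below -0.045 m), for 0.1 s.
2. with the treadle held down the sled's tray is half-way over the pins (value of joint treadle above 0.0085 m and y of sled_center in the frame of track between -0.01 and 0.03 m), for 0.05 s.
At the end, for the whole second after the job is handed in: the sled's tray lies flat on the balance beyond the pins (its centre 41.5 to 57 mm past the track's origin, within 3 mm of its running height) and at rest, the treadle has sprung back (within 3 mm of fully up), and the tin stands upright in its lugs (y of sled_center in the frame of track between 0.0415 and 0.057 m and z of sled_center in the frame of track below 0.064 m and value of joint treadle below 0.003 m and angle between sled_center's own z axis and vertical below 0.06 rad and horizontal distance between tin_center and sled_center below 0.009 m and angle between tin_center's own z axis and vertical below 0.1 rad and linear speed of sled below 0.01 m/s); the robot touches nothing.
It fails at once if the sled is lifted or tipped off its track (6 mm up or 0.15 rad) (z of sled_center in the frame of track above 0.067 m or angle between sled_center's own z axis and vertical above 0.15 rad).
It fails at once if the tin is lifted out of or knocked from its lugs (distance between tin_center and sled_center above 0.018 m or angle between tin_center's own z axis and vertical above 0.3 rad).
It fails at once if the tin is touched (contact force between any of the fingers, the arm and tin above 0.5 N).
It fails at once if the spare tin, bottle or brush is moved more than 20 mm (distance of any of spare_tin, wash_bottle, brush from where it was at the start of the episode above 0.02 m).
It also fails if it takes over 35 s, if anything falls off the work surface, if the arm or the gripper's body presses on something with over 40 N, if the wrist force passes 120 N, or if a joint passes its speed limit or range.

## Working session

There is one attempt and no reset: what is moved stays moved. The work goes in short steps, Python scripts to look and compute and a shell command to move; the robot and the scene stay as the last step left them, time stands still between calls to the robot, and variables do not carry over. Pictures are saved under pics/ and viewed, about 8 in all and at most 12, crops included, and the job is handed in when it is done.

```bash
ls; mkdir -p pics
cat > h.py <<'E'
import numpy as np, cv2
from workcell import bot
def shot(cam,save=None):
    im,d=bot.read_camera(cam)
    if save: cv2.imwrite('pics/'+save,im)
    return im,d
def world(cam,u,v,z):
    c=bot.get_calibration(cam);K=np.array(c['intrinsics']);T=np.linalg.inv(np.array(c['view']))
    p=np.stack([(u-K[0,2])/K[0,0]*z,(v-K[1,2])/K[1,1]*z,z,np.ones_like(z)],-1)
    return (p@T.T)[...,:3]
def cloud(cam,d):
    v,u=np.mgrid[:400,:640].astype(float); return world(cam,u,v,d.astype(float))
def proj(cam,P):
    c=bot.get_calibration(cam);K=np.array(c['intrinsics']);V=np.array(c['view'])
    q=K@(V[:3,:3]@np.asarray(P)+V[:3,3]); return q[:2]/q[2]
E
python3 - <<'E'
from h import *
ims=[]
for c in('top','side'):
    im,d=shot(c,c+'0.png'); P=cloud(c,d); np.save(c+'.npy',P)
    for t in('push_face','tin_center','treadle','pins','track','spare_tin','wash_bottle','brush'):
        for r in bot.masks_of(c,t)[:3]:
            m=r['region']&(d>0); print(c,t,round(r['p'],2),r['box'],m.sum(),np.median(P[m],0).round(3) if m.any() else '', im[m].mean(0).round() if m.any() else '')
print(bot.read_state())
E
```

```text
pics
top push_face 0.8 [424.3, 218.7, 479.4, 291.5] 2115 [ 0.499 -0.323  0.007] [31. 51. 80.]
top push_face 0.73 [291.4, 195.5, 363.2, 255.2] 1251 [ 0.555 -0.069  0.063] [87. 51. 24.]
top push_face 0.7 [296.3, 62.2, 359.1, 107.0] 1892 [ 0.851 -0.072  0.007] [28. 48. 75.]
top tin_center 0.76 [304.1, 307.2, 336.5, 341.1] 932 [ 0.343 -0.054  0.026] [95. 37. 77.]
top tin_center 0.67 [301.0, 204.9, 335.7, 242.0] 955 [ 0.54  -0.05   0.087] [50. 55. 74.]
top treadle 0.79 [266.3, 183.5, 388.4, 256.1] 2197 [ 0.547 -0.101  0.054] [  6. 124. 129.]
top treadle 0.54 [283.8, 165.4, 312.6, 201.0] 774 [ 0.634 -0.005  0.005] [105. 102. 104.]
top spare_tin 0.55 [280.4, 165.8, 314.3, 197.7] 754 [ 0.635 -0.005  0.005] [105. 102. 105.]
top wash_bottle 0.79 [238.3, 142.4, 270.2, 176.3] 786 [0.664 0.075 0.089] [83. 73. 69.]
top brush 0.64 [328.2, 110.7, 412.4, 189.1] 2269 [ 0.711 -0.162  0.013] [ 34. 101. 112.]
side push_face 0.94 [378.8, 155.1, 431.1, 200.5] 1257 [ 0.851 -0.067  0.007] [26. 37. 56.]
side push_face 0.66 [316.5, 311.6, 388.1, 361.5] 2358 [ 0.495 -0.325  0.006] [53. 62. 77.]
side push_face 0
[... 902 characters left out ...]
5.1, 248.3] 1291 [ 0.723 -0.182  0.012] [43. 74. 89.]
{'time': 0.9, 'q': array([ 1.26608804e+00,  2.63873023e-01,  1.60396712e+00,  5.66087867e-06,
        1.27369985e+00, -3.68976446e-02]), 'joint_vel': array([ 0.00207039, -0.00080507, -0.00020681, -0.00164795,  0.00140547,
        0.00068027]), 'joint_torque': array([-2.52133432e-04, -5.15054727e+01, -3.67727530e+01, -3.82619555e-04,
        7.96563581e-04,  1.79884012e-05]), 'tool_pos': array([0.17862117, 0.65095025, 0.2313157 ]), 'tcp_rot': array([4.19422037e-01, 3.11346540e+00, 8.29639778e-05]), 'wrist_force': array([0.17659405, 0.44928033, 0.03444923]), 'torque': array([0.01887403, 0.03368995, 0.02099273]), 'width': 1.0024570356012112}
```

Run:
```python
import cv2,numpy as np
im=cv2.imread('pics/top0.png');c=cv2.resize(im[120:290,210:430],None,fx=3.4,fy=3.4,interpolation=cv2.INTER_CUBIC)
cv2.imwrite('pics/c1.png',c)
P=np.load('top.npy')
# treadle visible + blue + rails
hsv=cv2.cvtColor(im,cv2.COLOR_BGR2HSV)
roi=np.zeros((400,640),bool);roi[150:290,230:420]=1
Y=(hsv[...,0]>22)&(hsv[...,0]<35)&(hsv[...,1]>150)&roi&(abs(P[...,2]-.054)<.006)
B=(hsv[...,0]>100)&(hsv[...,0]<125)&(hsv[...,1]>110)&roi&(P[...,2]>.045)
R=((hsv[...,0]<8)|(hsv[...,0]>172))&(hsv[...,1]>140)&roi
for n,m in(('Y',Y),('B',B),('Btop',B&(P[...,2]>.088)),('R',R)):
    p=P[m]; print(n,len(p))
    if len(p)<4: continue
    r=cv2.minAreaRect(p[:,:2].astype(np.float32)); print(r,np.median(p,0).round(4)); print(cv2.boxPoints(r).round(3).tolist())
G=roi&(abs(P[...,2]-.06)<.008)&~Y&~B
p=P[G][:,:2].astype(np.float32);print('rails',len(p),cv2.minAreaRect(p))
```

```text
Y 1972
((0.5485846996307373, -0.06793155521154404), (0.0656127855181694, 0.2373572289943695), 22.537906646728516) [ 0.5483 -0.1028  0.054 ]
[[0.4729999899864197, 0.028999999165534973], [0.5640000104904175, -0.1899999976158142], [0.6240000128746033, -0.16500000655651093], [0.5329999923706055, 0.05400000140070915]]
B 1262
((0.5690786242485046, -0.006275936961174011), (0.26080113649368286, 0.13596518337726593), 67.94700622558594) [ 0.5591 -0.0661  0.0627]
[[0.4569999873638153, -0.10199999809265137], [0.5830000042915344, -0.15299999713897705], [0.6809999942779541, 0.08900000154972076], [0.5550000071525574, 0.14000000059604645]]
Btop 154
((0.61183100938797, -0.03091198205947876), (0.25186651945114136, 0.11724339425563812), 39.84495162963867) [0.6614 0.0696 0.1259]
[[0.4779999852180481, -0.06700000166893005], [0.5529999732971191, -0.15700000524520874], [0.7459999918937683, 0.004999999888241291], [0.6710000038146973, 0.0949999988079071]]
R 81
((0.5172854065895081, -0.012594014406204224), (0.08343201130628586, 0.12937620282173157), 2.1663379669189453) [0.5275 0.0269 0.0669]
[[0.4729999899864197, 0.05000000074505806], [0.4779999852180481, -0.07900000363588333], [0.5609999895095825, -0.07599999755620956], [0.5569999814033508, 0.05400000140070915]]
rails 4683 ((0.578287661075592, 0.00015178322792053223), (0.23190248012542725, 0.3619126081466675), 25.88968849182129)
```

View pics/top0.png

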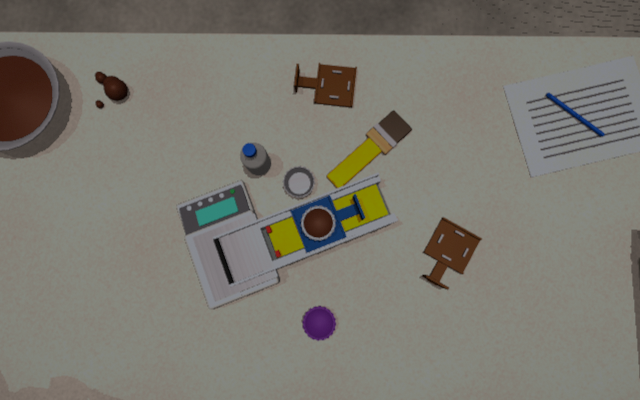

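View pics/c1.png

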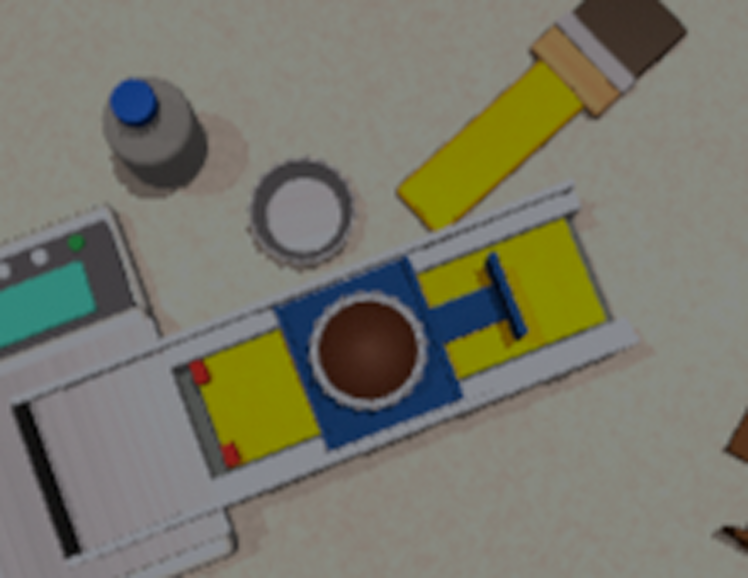

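The blue sled is at top px (320,222), with its plate at (357,208). The two brown sleds at (336,85) and (452,245) are look-alikes, and so is the purple tin at (319,323). The crop confirms that the blue sled holding the soil tin sits on the track behind the red pins at (268,230) and (277,254). Next I'll work out the track frame, the sled position and the approach.

```bash
cat >> h.py <<'E'
YA=np.array([-.384,.924]);YA/=np.linalg.norm(YA);XA=np.array([YA[1],-YA[0]]);O=np.array([.503,.0415])
def totrack(p): q=np.asarray(p)[...,:2]-O; return np.stack([q@XA,q@YA,np.asarray(p)[...,2]],-1)
def fromtrack(x,y,z): return np.r_[O+x*XA+y*YA,z]
def go(T):
    from scipy.spatial.transform import Rotation as R
    s=bot.read_state();r=R.from_rotvec(s['tcp_rot']);d=r.inv().apply(np.array(T)-s['tool_pos'])
    # desired: tool y along XA, z down
    z=np.array([0,0,-1.]);y=np.r_[XA,0];x=np.cross(y,z)
    e=(r.inv()*R.from_matrix(np.stack([x,y,z],1))).as_rotvec(degrees=True)
    print('TCP track',totrack(s['tool_pos']).round(4),'shift mm',(d*1e3).round(1),'turn deg',e.round(2),'F',s['wrist_force'].round(1),'w',round(s['width'],2),'t',round(s['time'],2))
def report(cam,P,im):
    hsv=cv2.cvtColor(im,cv2.COLOR_BGR2HSV);q=totrack(P)
    near=(abs(q[...,0])<.06)&(q[...,1]>-.27)&(q[...,1]<.12)
    B=(hsv[...,0]>100)&(hsv[...,0]<125)&(hsv[...,1]>110)&near
    Y=(hsv[...,0]>22)&(hsv[...,0]<35)&(hsv[...,1]>150)&near&(q[...,2]<.065)
    R=((hsv[...,0]<8)|(hsv[...,0]>172))&(hsv[...,1]>170)&near&(q[...,2]<.08)&(abs(q[...,1])<.03)
    for n,m in(('yellow',Y),('tray',B&(abs(q[...,2]-.067)<.006)),('plate',B&(q[...,2]>.078)),('red',R)):
        if m.sum()>3: print(cam,n,m.sum(),'lo',np.percentile(q[m],2,axis=0).round(4),'med',np.median(q[m],0).round(4),'hi',np.percentile(q[m],98,axis=0).round(4))
E
python3 - <<'E'
from h import *
for c in('top','side'): report(c,np.load(c+'.npy'),cv2.imread(f'pics/{c}0.png'))
go(fromtrack(0,-.215,.17))
E
```

```text
top yellow 2013 lo [-0.0314 -0.2353  0.0483] med [-0.     -0.1572  0.054 ] hi [ 0.0326 -0.0042  0.0571]
top tray 800 lo [-0.0426 -0.1795  0.0611] med [-0.0008 -0.1257  0.0631] hi [ 0.0436 -0.0592  0.0693]
top plate 81 lo [-0.0234 -0.1857  0.0812] med [-0.0011 -0.1829  0.0965] hi [ 0.0215 -0.0724  0.1   ]
top red 44 lo [-0.0302 -0.0071  0.0584] med [ 0.0203 -0.0038  0.0655] hi [ 0.032  -0.0007  0.0684]
side yellow 1012 lo [-0.0317 -0.2352  0.0507] med [-0.0028 -0.169   0.0535] hi [ 0.0316 -0.0036  0.0564]
side tray 31 lo [-0.013  -0.1876  0.0614] med [-0.0014 -0.163   0.0628] hi [ 0.0416 -0.0574  0.0686]
side plate 17 lo [-0.0242 -0.1853  0.0948] med [-0.0113 -0.1839  0.0962] hi [ 0.0223 -0.1818  0.0984]
side red 53 lo [-0.0315 -0.0073  0.0554] med [-0.0192 -0.0044  0.0637] hi [0.0292 0.0012 0.0678]
TCP track [-0.0657  0.6873  0.2313] shift mm [-606.2 -671.5   61.3] turn deg [ 0.   -0.   52.09] F [0.2 0.4 0. ] w 1.0 t 0.9
```

```bash
python3 -m inch '[{"dx":-0.055,"dy":-0.06,"dz":0,"az":5,"fingers":-1},{"dx":-0.11,"dy":-0.12,"dz":0,"az":10,"fingers":-1},{"dx":-0.15,"dy":-0.166,"dz":0,"az":14,"fingers":-1},{"dx":-0.19,"dy":-0.21,"dz":0,"az":18,"fingers":-1},{"dx":-0.23,"dy":-0.255,"dz":0,"az":22,"fingers":-1},{"dx":-0.27,"dy":-0.3,"dz":0,"az":26,"fingers":-1},{"dx":-0.31,"dy":-0.343,"dz":0,"az":30,"fingers":-1},{"dx":-0.35,"dy":-0.388,"dz":0,"az":34,"fingers":-1},{"dx":-0.39,"dy":-0.432,"dz":0,"az":38,"fingers":-1},{"dx":-0.43,"dy":-0.476,"dz":0,"az":42,"fingers":-1},{"dx":-0.47,"dy":-0.52,"dz":0,"az":46,"fingers":-1},{"dx":-0.51,"dy":-0.565,"dz":0,"az":50,"fingers":-1},{"dx":-0.55,"dy":-0.61,"dz":0,"az":52.1,"fingers":-1},{"dx":-0.585,"dy":-0.648,"dz":0,"az":52.1,"fingers":-1},{"dx":-0.606,"dy":-0.6715,"dz":0.03,"az":52.1,"fingers":-1},{"dx":-0.606,"dy":-0.6715,"dz":0.061,"az":52.1,"fingers":-1},{"dx":-0.606,"dy":-0.6715,"dz":0.061,"az":52.1,"fingers":-1}]'
python3 - <<'E'
from h import *
go(fromtrack(0,-.215,.17))
im,d=shot('wrist','w1.png'); report('wrist',cloud('wrist',d),im)
go(fromtrack(0,-.215,.065))
E
```

```text
TCP track [-0.0657  0.6873  0.2313] shift mm [-606.2 -671.5   61.3] turn deg [ 0.   -0.   52.09] F [0.2 0.4 0. ] w 1.0 t 0.9
TCP track [-0.0656  0.6873  0.2313] shift mm [-606.2 -671.6  166.2] turn deg [ 1.000e-02 -1.000e-02  5.209e+01] F [-1.   1.2  0. ] w 1.0 t 0.95invalid input at $[0]: expected keys dx, dy, dz, ax, ay, az, fingers
```

View pics/w1.png

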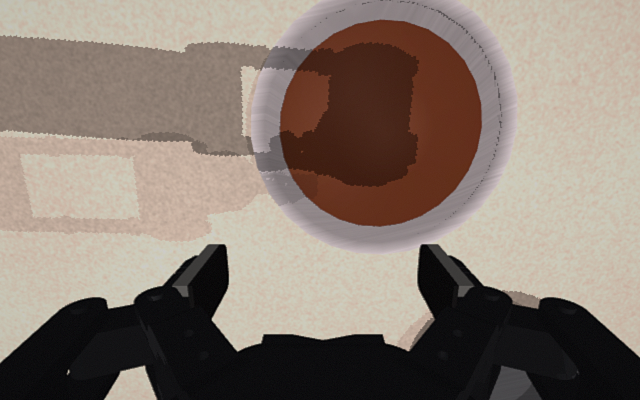

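The rows were refused because every key is required, so the arm hasn't moved. The wrist view still shows the start pose, with a bowl at (380,120). I'll send it again with all the keys.

```bash
python3 -m inch '[{"dx":-0.04,"dy":-0.044,"dz":0,"ax":0,"ay":0,"az":4,"fingers":-1},{"dx":-0.08,"dy":-0.088,"dz":0,"ax":0,"ay":0,"az":8,"fingers":-1},{"dx":-0.12,"dy":-0.132,"dz":0,"ax":0,"ay":0,"az":12,"fingers":-1},{"dx":-0.16,"dy":-0.177,"dz":0,"ax":0,"ay":0,"az":16,"fingers":-1},{"dx":-0.2,"dy":-0.221,"dz":0,"ax":0,"ay":0,"az":20,"fingers":-1},{"dx":-0.24,"dy":-0.266,"dz":0,"ax":0,"ay":0,"az":24,"fingers":-1},{"dx":-0.28,"dy":-0.31,"dz":0,"ax":0,"ay":0,"az":28,"fingers":-1},{"dx":-0.32,"dy":-0.354,"dz":0,"ax":0,"ay":0,"az":32,"fingers":-1},{"dx":-0.36,"dy":-0.4,"dz":0,"ax":0,"ay":0,"az":36,"fingers":-1},{"dx":-0.4,"dy":-0.443,"dz":0,"ax":0,"ay":0,"az":40,"fingers":-1},{"dx":-0.44,"dy":-0.487,"dz":0,"ax":0,"ay":0,"az":44,"fingers":-1},{"dx":-0.48,"dy":-0.532,"dz":0,"ax":0,"ay":0,"az":48,"fingers":-1},{"dx":-0.52,"dy":-0.576,"dz":0,"ax":0,"ay":0,"az":52.1,"fingers":-1},{"dx":-0.56,"dy":-0.62,"dz":0,"ax":0,"ay":0,"az":52.1,"fingers":-1},{"dx":-0.59,"dy":-0.654,"dz":0,"ax":0,"ay":0,"az":52.1,"fingers":-1},{"dx":-0.606,"dy":-0.6715,"dz":0.03,"ax":0,"ay":0,"az":52.1,"fingers":-1},{"dx":-0.606,"dy":-0.6715,"dz":0.061,"ax":0,"ay":0,"az":52.1,"fingers":-1},{"dx":-0.606,"dy":-0.6715,"dz":0.061,"ax":0,"ay":0,"az":52.1,"fingers":-1}]'
python3 - <<'E'
from h import *
im,d=shot('wrist','w2.png'); report('wrist',cloud('wrist',d),im)
go(fromtrack(0,-.215,.065))
E
```

```text
time: 3.2
tool_pos: [0.5829, -0.1567, 0.167]
tcp_rot: [-1.741, -2.607, 0.003]
wrist_force: [0.0, 0.5, 0.6]
width: 0.001
wrist yellow 2267 lo [-0.0308 -0.2369  0.0539] med [ 0.0117 -0.2244  0.0554] hi [ 0.0331 -0.1639  0.0568]
wrist tray 6455 lo [-0.0429 -0.181   0.0614] med [ 0.0006 -0.1319  0.0632] hi [ 0.0445 -0.0746  0.0695]
wrist plate 1081 lo [-0.0543 -0.2212  0.0803] med [-1.000e-04 -1.839e-01  9.880e-02] hi [ 0.0533 -0.1484  0.3116]
TCP track [-0.001  -0.2142  0.1691] shift mm [ -1.    1.3 104.1] turn deg [-0.14 -0.12 -0.02] F [0.8 0.1 0.4] w 0.0 t 3.25
```

View pics/w2.png

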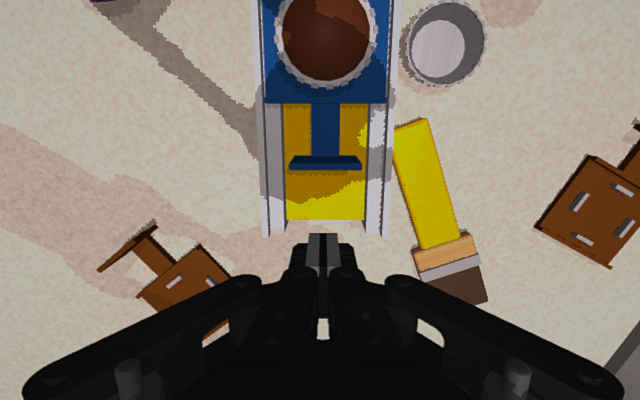

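The tool is lined up behind the plate. The plate is at px (325,162), the treadle's free end is near (325,205), and there are 15–18 mm of clearance on both sides. I'll go down and press.

```bash
python3 -m inch '[{"dx":-0.001,"dy":0.001,"dz":0.04,"ax":0,"ay":0,"az":0,"fingers":-1},{"dx":-0.001,"dy":0.001,"dz":0.08,"ax":0,"ay":0,"az":0,"fingers":-1},{"dx":-0.001,"dy":0.001,"dz":0.104,"ax":0,"ay":0,"az":0,"fingers":-1},{"dx":-0.001,"dy":0.001,"dz":0.104,"ax":0,"ay":0,"az":0,"fingers":-1}]'
python3 - <<'E'
from h import *
go(fromtrack(0,-.215,.038))
print(np.linalg.inv(np.array(bot.get_calibration('wrist')['view']))[:3,3])
E
```

```text
time: 3.75
tool_pos: [0.5846, -0.1564, 0.0647]
tcp_rot: [-1.741, -2.609, 0.002]
wrist_force: [0.5, 0.9, 0.6]
width: -0.0
TCP track [-0.0006 -0.2141  0.0647] shift mm [-1.   0.7 26.7] turn deg [-0.23 -0.2   0.02] F [0.5 0.9 0.6] w -0.0 t 3.75
[ 0.56008227 -0.09548382  0.20728901]
```

Clear. Pressing now to z ≈ 0.038.

```bash
python3 -m inch '[{"dx":0,"dy":0.001,"dz":0.012,"ax":0,"ay":0,"az":0,"fingers":-1},{"dx":0,"dy":0.001,"dz":0.02,"ax":0,"ay":0,"az":0,"fingers":-1},{"dx":0,"dy":0.001,"dz":0.027,"ax":0,"ay":0,"az":0,"fingers":-1},{"dx":0,"dy":0.001,"dz":0.027,"ax":0,"ay":0,"az":0,"fingers":-1},{"dx":0,"dy":0.001,"dz":0.027,"ax":0,"ay":0,"az":0,"fingers":-1}]'
python3 - <<'E'
from h import *
im,d=shot('side'); report('side',cloud('side',d),im)
go(fromtrack(0,-.045,.038))
E
```

```text
time: 4.38
tool_pos: [0.5881, -0.1565, 0.0407]
tcp_rot: [-1.743, -2.613, -0.001]
wrist_force: [0.7, 0.7, 8.3]
width: 0.003
side yellow 279 lo [-0.0225 -0.0389  0.0371] med [ 0.0031 -0.022   0.0407] hi [ 0.0319 -0.0006  0.0439]
side tray 33 lo [-0.0428 -0.1392  0.0611] med [ 0.0345 -0.0644  0.0627] hi [ 0.0436 -0.0576  0.0676]
side red 47 lo [-0.0304 -0.007   0.0417] med [ 0.019  -0.0042  0.0514] hi [0.031  0.0023 0.0546]
TCP track [ 0.0026 -0.2155  0.0408] shift mm [170.5  -2.6   2.8] turn deg [ 0.03 -0.02  0.02] F [-0.3  2.2  8.5] w -0.0 t 4.42
```

Both cameras and the force agree: the treadle is about 13 mm down and the pins are below the rails. I'll press slightly deeper and start pushing.

```bash
python3 -m inch '[{"dx":0,"dy":-0.0025,"dz":0.006,"ax":0,"ay":0,"az":0,"fingers":-1},{"dx":0.006,"dy":-0.0025,"dz":0.006,"ax":0,"ay":0,"az":0,"fingers":-1},{"dx":0.012,"dy":-0.0025,"dz":0.006,"ax":0,"ay":0,"az":0,"fingers":-1},{"dx":0.016,"dy":-0.0025,"dz":0.006,"ax":0,"ay":0,"az":0,"fingers":-1},{"dx":0.02,"dy":-0.0025,"dz":0.006,"ax":0,"ay":0,"az":0,"fingers":-1},{"dx":0.025,"dy":-0.0025,"dz":0.006,"ax":0,"ay":0,"az":0,"fingers":-1},{"dx":0.031,"dy":-0.0025,"dz":0.006,"ax":0,"ay":0,"az":0,"fingers":-1},{"dx":0.038,"dy":-0.0025,"dz":0.006,"ax":0,"ay":0,"az":0,"fingers":-1},{"dx":0.045,"dy":-0.0025,"dz":0.006,"ax":0,"ay":0,"az":0,"fingers":-1},{"dx":0.05,"dy":-0.0025,"dz":0.006,"ax":0,"ay":0,"az":0,"fingers":-1}]'
python3 - <<'E'
from h import *
im,d=shot('side'); report('side',cloud('side',d),im)
im,d=shot('top'); report('top',cloud('top',d),im)
go(fromtrack(0,-.045,.038))
E
```

```text
time: 5.68
tool_pos: [0.5721, -0.1143, 0.0393]
tcp_rot: [1.735, 2.604, 0.004]
wrist_force: [3.3, -8.3, 8.1]
width: -0.001
side yellow 119 lo [-0.0115 -0.2357  0.037 ] med [ 0.0195 -0.2173  0.0394] hi [0.0313 0.0001 0.0421]
side tray 63 lo [-0.0424 -0.0648  0.0611] med [-0.0222 -0.0308  0.0627] hi [ 0.0441 -0.0278  0.0688]
side red 43 lo [-0.0291 -0.007   0.0421] med [ 0.0201 -0.0044  0.05  ] hi [0.0309 0.0011 0.0531]
top yellow 468 lo [-0.0309 -0.1969  0.0364] med [-0.006  -0.0181  0.0395] hi [ 0.0316 -0.0011  0.0429]
top tray 502 lo [-0.0423 -0.1377  0.0611] med [-0.0004 -0.0947  0.063 ] hi [ 0.0438 -0.0289  0.0696]
top plate 27 lo [-0.0352 -0.1496  0.0824] med [-0.0089 -0.1327  0.2028] hi [ 0.015  -0.0563  0.4544]
top red 43 lo [-0.0297 -0.0071  0.0453] med [ 0.02   -0.0041  0.051 ] hi [ 0.0307 -0.0006  0.0548]
TCP track [ 0.004  -0.1698  0.0392] shift mm [124.8  -3.9   0.2] turn deg [0.5  0.48 0.07] F [ 2.4 -6.   8.9] w 0.0 t 5.78
```

The sled is moving and flat, with its centre at about −70 mm. The treadle is 14 mm down. Pushing on over the pins.

```bash
python3 -m inch '[{"dx":0.005,"dy":-0.004,"dz":0.0055,"ax":0,"ay":0,"az":0,"fingers":-1},{"dx":0.011,"dy":-0.005,"dz":0.0055,"ax":0,"ay":0,"az":0,"fingers":-1},{"dx":0.018,"dy":-0.005,"dz":0.0055,"ax":0,"ay":0,"az":0,"fingers":-1},{"dx":0.025,"dy":-0.005,"dz":0.0055,"ax":0,"ay":0,"az":0,"fingers":-1},{"dx":0.032,"dy":-0.005,"dz":0.0055,"ax":0,"ay":0,"az":0,"fingers":-1},{"dx":0.039,"dy":-0.005,"dz":0.0055,"ax":0,"ay":0,"az":0,"fingers":-1},{"dx":0.046,"dy":-0.005,"dz":0.0055,"ax":0,"ay":0,"az":0,"fingers":-1},{"dx":0.053,"dy":-0.005,"dz":0.0055,"ax":0,"ay":0,"az":0,"fingers":-1},{"dx":0.06,"dy":-0.005,"dz":0.0055,"ax":0,"ay":0,"az":0,"fingers":-1},{"dx":0.067,"dy":-0.005,"dz":0.0055,"ax":0,"ay":0,"az":0,"fingers":-1},{"dx":0.074,"dy":-0.005,"dz":0.0055,"ax":0,"ay":0,"az":0,"fingers":-1},{"dx":0.081,"dy":-0.005,"dz":0.0055,"ax":0,"ay":0,"az":0,"fingers":-1},{"dx":0.088,"dy":-0.005,"dz":0.0055,"ax":0,"ay":0,"az":0,"fingers":-1},{"dx":0.095,"dy":-0.005,"dz":0.0055,"ax":0,"ay":0,"az":0,"fingers":-1},{"dx":0.102,"dy":-0.005,"dz":0.0055,"ax":0,"ay":0,"az":0,"fingers":-1},{"dx":0.108,"dy":-0.005,"dz":0.0055,"ax":0,"ay":0,"az":0,"fingers":-1},{"dx":0.113,"dy":-0.005,"dz":0.0055,"ax":0,"ay":0,"az":0,"fingers":-1},{"dx":0.117,"dy":-0.005,"dz":0.0055,"ax":0,"ay":0,"az":0,"fingers":-1},{"dx":0.12,"dy":-0.005,"dz":0.0055,"ax":0,"ay":0,"az":0,"fingers":-1}]'
python3 - <<'E'
from h import *
im,d=shot('side'); report('side',cloud('side',d),im)
im,d=shot('top','t2.png'); report('top',cloud('top',d),im)
go(fromtrack(0,-.050,.038))
cv2.imwrite('pics/c2.png',cv2.resize(im[120:290,210:430],None,fx=3.4,fy=3.4,interpolation=cv2.INTER_CUBIC))
E
```

```text
time: 8.15
tool_pos: [0.5274, -0.0071, 0.0373]
tcp_rot: [1.727, 2.595, 0.01]
wrist_force: [3.2, -8.5, 10.1]
width: 0.0
side yellow 997 lo [-0.021  -0.2352  0.0342] med [ 0.0079 -0.1815  0.037 ] hi [ 0.0307 -0.1008  0.0402]
side tray 248 lo [-0.0438  0.0018  0.061 ] med [-0.0232  0.0258  0.0627] hi [0.041  0.0893 0.0688]
side plate 14 lo [-0.0537 -0.0445  0.0939] med [-0.0337 -0.0425  0.1555] hi [-0.0109 -0.0358  0.1953]
side red 16 lo [-0.0282 -0.0067  0.0394] med [-0.0237 -0.0048  0.0485] hi [-0.0191 -0.0005  0.0509]
top yellow 1757 lo [-0.031  -0.2355  0.029 ] med [-0.0013 -0.1813  0.0377] hi [ 0.0327 -0.1224  0.0409]
top tray 255 lo [-0.0439  0.0052  0.061 ] med [-0.0349  0.04    0.0624] hi [-0.0183  0.0873  0.069 ]
top plate 12 lo [-0.0378 -0.0312  0.1512] med [-0.0357 -0.0249  0.3913] hi [-0.0195  0.0628  0.4342]
top red 9 lo [-0.0307 -0.0059  0.0461] med [-0.0283 -0.0031  0.0492] hi [-0.0258 -0.0008  0.0517]
TCP track [ 0.0038 -0.0539  0.0372] shift mm [ 3.9 -3.8 -1. ] turn deg [1.07 0.93 0.14] F [ 3.2 -6.6  9.9] w -0.0 t 8.25
```

View pics/c2.png

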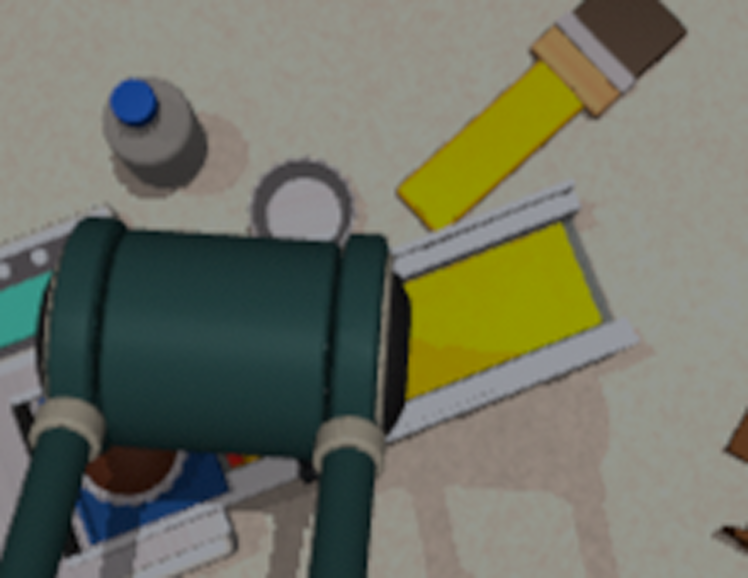

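The tray's front edge is at about 88 mm, so the sled centre is at about 46 mm, just past the pins, and the treadle is 16 mm down. The picture shows the arm over the track, with the tray on the platform at px (130,500) of the crop and a red pin behind it at (240,460). I'll push 4–5 mm more, back off while still pressing, then let up.

```bash
python3 -m inch '[{"dx":0.004,"dy":-0.002,"dz":0.005,"ax":0,"ay":0,"az":0,"fingers":-1},{"dx":0.006,"dy":-0.002,"dz":0.005,"ax":0,"ay":0,"az":0,"fingers":-1},{"dx":0.008,"dy":-0.002,"dz":0.005,"ax":0,"ay":0,"az":0,"fingers":-1},{"dx":0.0095,"dy":-0.002,"dz":0.005,"ax":0,"ay":0,"az":0,"fingers":-1},{"dx":0.0095,"dy":-0.002,"dz":0.005,"ax":0,"ay":0,"az":0,"fingers":-1}]'
python3 - <<'E'
from h import *
im,d=shot('side'); report('side',cloud('side',d),im)
go(fromtrack(0,-.075,.038))
E
```

```text
time: 8.88
tool_pos: [0.5273, -0.001, 0.0364]
tcp_rot: [1.72, 2.588, 0.015]
wrist_force: [2.6, -7.7, 11.9]
width: -0.001
side yellow 1038 lo [-0.0212 -0.2348  0.0332] med [ 0.0076 -0.1786  0.0361] hi [ 0.0306 -0.0961  0.0388]
side tray 279 lo [-0.0431  0.0082  0.0611] med [-0.0242  0.0363  0.0631] hi [0.0425 0.0977 0.0688]
side plate 23 lo [-0.0519 -0.0398  0.0862] med [-0.0331 -0.0355  0.1291] hi [-0.0094  0.0275  0.1673]
side red 15 lo [-0.0282 -0.007   0.0384] med [-0.023  -0.0051  0.0473] hi [-0.0189  0.001   0.0496]
TCP track [ 0.0061 -0.0486  0.0364] shift mm [-26.4  -6.2  -1.2] turn deg [1.55 1.36 0.22] F [ 1.1 -8.2 11.8] w -0.0 t 8.93
```

The sled centre is at about 51 mm. Back off, then let the treadle up.

```bash
python3 -m inch '[{"dx":-0.006,"dy":-0.004,"dz":0.004,"ax":0,"ay":0,"az":0,"fingers":-1},{"dx":-0.013,"dy":-0.004,"dz":0.004,"ax":0,"ay":0,"az":0,"fingers":-1},{"dx":-0.02,"dy":-0.005,"dz":0.003,"ax":0,"ay":0,"az":0,"fingers":-1},{"dx":-0.025,"dy":-0.006,"dz":0.003,"ax":0,"ay":0,"az":0,"fingers":-1},{"dx":-0.025,"dy":-0.006,"dz":-0.002,"ax":0,"ay":0,"az":0,"fingers":-1},{"dx":-0.025,"dy":-0.006,"dz":-0.007,"ax":0,"ay":0,"az":0,"fingers":-1},{"dx":-0.025,"dy":-0.006,"dz":-0.012,"ax":0,"ay":0,"az":0,"fingers":-1},{"dx":-0.025,"dy":-0.006,"dz":-0.018,"ax":0,"ay":0,"az":0,"fingers":-1},{"dx":-0.026,"dy":-0.006,"dz":-0.03,"ax":0,"ay":0,"az":0,"fingers":-1},{"dx":-0.03,"dy":-0.006,"dz":-0.06,"ax":0,"ay":0,"az":0,"fingers":-1},{"dx":-0.04,"dy":-0.006,"dz":-0.1,"ax":0,"ay":0,"az":0,"fingers":-1},{"dx":-0.08,"dy":-0.006,"dz":-0.14,"ax":0,"ay":0,"az":0,"fingers":-1},{"dx":-0.13,"dy":-0.006,"dz":-0.16,"ax":0,"ay":0,"az":0,"fingers":-1},{"dx":-0.18,"dy":-0.006,"dz":-0.16,"ax":0,"ay":0,"az":0,"fingers":-1},{"dx":-0.23,"dy":-0.006,"dz":-0.16,"ax":0,"ay":0,"az":0,"fingers":-1},{"dx":-0.25,"dy":-0.006,"dz":-0.16,"ax":0,"ay":0,"az":0,"fingers":-1},{"dx":-0.25,"dy":-0.006,"dz":-0.16,"ax":0,"ay":0,"az":0,"fingers":-1},{"dx":-0.25,"dy":-0.006,"dz":-0.16,"ax":0,"ay":0,"az":0,"fingers":-1}]'
python3 - <<'E'
from h import *
im,d=shot('side'); report('side',cloud('side',d),im)
im,d=shot('top'); P=cloud('top',d); report('top',P,im)
for t in('tin_center','spare_tin','wash_bottle','brush'):
    for r in bot.masks_of('top',t)[:2]:
        m=r['region']&(d>0); q=np.median(P[m],0); print(t,round(r['p'],2),q.round(3),totrack(q).round(3))
cv2.imwrite('pics/c3.png',cv2.resize(im[120:290,190:410],None,fx=3.4,fy=3.4,interpolation=cv2.INTER_CUBIC))
go(fromtrack(0,-.3,.2))
E
```

```text
time: 11.18
tool_pos: [0.6122, -0.2306, 0.2015]
tcp_rot: [1.72, 2.59, 0.015]
wrist_force: [-0.4, -0.2, -0.4]
width: 0.001
side yellow 961 lo [-0.0301 -0.2294  0.0506] med [ 0.0065 -0.0917  0.0535] hi [ 0.0312 -0.0133  0.0563]
side tray 372 lo [-0.0429 -0.0339  0.0611] med [-0.0105  0.0218  0.063 ] hi [0.044  0.0972 0.0694]
side plate 106 lo [-0.0243 -0.0349  0.0789] med [-0.0027 -0.033   0.0912] hi [ 0.0225 -0.0299  0.0987]
side red 45 lo [-0.0315 -0.0071  0.0575] med [-0.0222 -0.0042  0.0643] hi [0.0293 0.0006 0.0674]
top yellow 3163 lo [-0.0309 -0.2322  0.05  ] med [ 0.0016 -0.1169  0.054 ] hi [ 0.0324 -0.0115  0.0572]
top tray 848 lo [-0.042  -0.0341  0.0611] med [-0.0011  0.0277  0.0632] hi [0.0437 0.0951 0.0696]
top plate 73 lo [-0.0213 -0.0344  0.0808] med [ 0.0004 -0.0329  0.0967] hi [0.0248 0.0827 0.0999]
top red 44 lo [-0.03   -0.0071  0.0587] med [ 0.0208 -0.0039  0.0655] hi [ 0.0322 -0.0006  0.0682]
tin_center 0.87 [0.482 0.089 0.087] [-0.001  0.052  0.087]
tin_center 0.6 [ 0.343 -0.055  0.026] [-0.185 -0.028  0.026]
spare_tin 0.97 [ 0.635 -0.006  0.005] [ 0.104 -0.094  0.005]
wash_bottle 0.59 [0.664 0.075 0.089] [ 0.161 -0.031  0.089]
brush 0.75 [ 0.71  -0.163  0.013] [ 0.113 -0.268  0.013]
TCP track [-0.0031 -0.2938  0.2022] shift mm [-6.1  3.   2.4] turn deg [1.56 1.35 0.28] F [-0.2  0.2  1. ] w 0.0 t 11.47
```

View pics/c3.png

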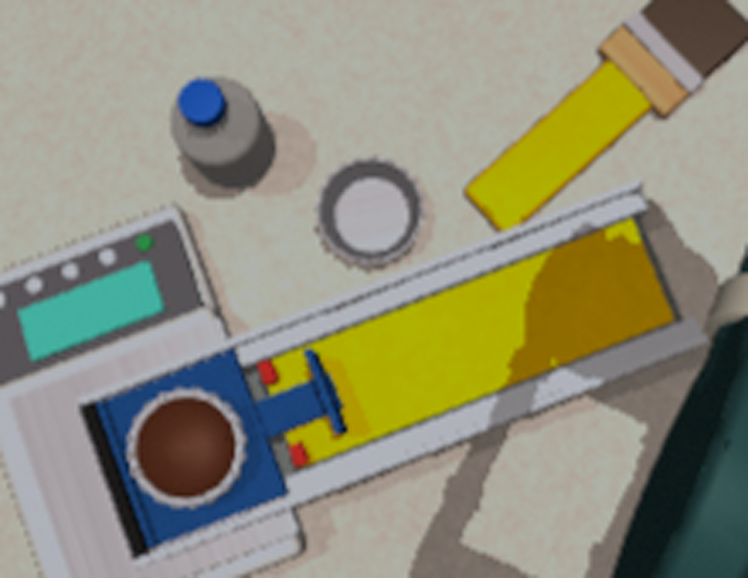

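The picture shows the sled on the platform at px (190,445), up near the bumper. The pins are up behind it at (267,372) and (298,455), the tin is centred, and the arm is clear, so I'm handing in.

```bash
python3 -c "
from workcell import bot
print(bot.finish_job())"
```

```text
the job is handed in; nothing more can be done
None
```

I pressed the treadle down with the shut fingers and pushed the blue sled by its push plate past the pins onto the balance. I then backed off while still pressing, let the treadle up, and moved the arm clear. The job was handed in at about 11.5 s of the 35 s allowed, and the hand-in reports no verdict.

| Last check | Result | Needed |
|---|---|---|
| Sled centre past the track origin | about 52–54 mm | 41.5–57 mm |
| Treadle top height | about 53.5–54 mm, so fully up | within 3 mm of 53.5 mm |
| Treadle depth while the sled crossed the pins | about 14–16 mm | over 8.5 mm |
| Tin position | at 52 mm on the track, centred between its lugs | within 9 mm of the sled centre |
| Spare tin, bottle and brush | unmoved to within about 1 mm | under 20 mm |
| Wrist force after moving clear | about 0–1 N | robot touching nothing |

- **Refused call:** my first move call left out some keys and was refused, so the arm did not move.
- **Drift while pushing:** the fingers drifted about 6 mm sideways and tilted about 2° under load, without any effect I could see on the sled.
- **Small disagreement:** the sled centre read about 51 mm from the arm just before I backed off, and 52–54 mm from the cameras afterwards. Both are inside the allowed range.

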